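# Gauge the lid gap of a desk chest by feel

### The arm

A 6-joint arm with a two-finger parallel gripper is mounted at the origin on the work surface. World frame = base frame: x ahead of the robot, y to its left, z up, the work surface at z = 0. Lengths are in m, angles in rad, forces in N, time in s.
With the tool pointing down it reaches from about 0.375 to 0.975 m from the base axis. Payload 3.8 kg.
Tool frame: the origin (TCP) lies where the fingers leave the gripper's body, on its centre line; the fingertips stand 73 mm ahead of it and the grasp point (between the pads) lies 54 mm ahead of it; z points along the fingers, y is the line along which they close (so a half turn about z gives the same grasp; the last joint's range is limited). The gripper opens to 85 mm and grips with 20 to 120 N. Pads are 22 mm wide; open, the fingers measure 114 mm over their backs; the gripper's body (76 mm by 85 mm) begins 54 mm behind the grasp point. The pads swing forward as they close: fully open they stand 13 mm farther back than shut.
Start: joints at [1.078, 0.264, 1.604, -0, 1.274, -0.037], TCP at [0.297, 0.606, 0.304] pointing down, gripper open.
Joint ranges: [-2.63, 2.63], [-0.94, 2.18], [0.31, 2.57], [-1.31, 4.45], [0, 2.66], [-2.55, 2.55]. Speed limits (rad/s): [2.57, 2.57, 3.14, 3.14, 3.14, 3.14].

### API

Orientations are given as a rotation vector (axis times angle).
In Python, from workcell import read_state, viewer, bot gives the robot as it stands.
- The arm moves only by the tool jog_arm, never from a script. Its argument "increments" is a list that holds one entry, the list of rows, each a list of 7 numbers: the shift along the tool's x, y, z in units of 30 mm (1.0 is 30 mm), then the turn, a rotation vector about the tool's x, y, z in units of 6 degrees (1.0 is 6 degrees), then the opening, from -1 (shut) to 1 (fully open). A call has exactly 5 rows; each row shifts and turns the commanded pose from where the row before left it, along the tool's axes as they then stand; what a row does not reach is not made up. A row lasts 1/12 s, in which the tool goes at most 41.7 mm and 7.16 degrees, less where a joint would pass 70% of its speed; a pose out of reach is approached as far as the arm can. A call is refused whole if a number of a shift passes 1 or a number of a turn 1, either way. A call with a gripper value outside its range is refused whole. The fingers move at their own pace and stop on an object; "force" is the grip in N (left out, the last holds). Time passes only in rows, so rows that do not move let the fingers close, or fill a call up. It gives the time, the measured TCP pose, the force, the opening and the grip force at its end, in the units of the state.
- read_state(): the state, without advancing time (a new reading comes with each control period).
- viewer.read_camera(name): name is "scene" or "side" or "wrist"; returns (picture, depth): 480x640x3 uint8, blue, green, red; 480x640 float32, m along the optical axis (not along the pixel's ray), 0 where there is no reading.
- viewer.camera_params(name): a dict with "fx", "fy", "cx", "cy" (pixels), "R" (3x3) and "t" (3): a world point X has camera coordinates R X + t; the wrist camera has in their place "hand_eye" (4x4, takes a point from camera to tool coordinates, whose origin is the TCP and whose axes are the flange's). Camera axes: x right, y down, z forward; pixel columns grow to the right and rows downward; lengths in m; the calibration is good to about 2 mm. A picture is of the moment at which its call begins: read the wrist's pose just before it. camera_params takes no time and is no camera call.
- bot.finish_job(): hands the job in; it is judged then, once.
The state is a dict: "time": time; "q": joint angles; "joint_vel": joint speeds; "joint_torque": joint torques, N m; "tool_pos": TCP position; "tcp_rot": TCP orientation; "wrist_force": force on the tool from outside, world axes, zero at the start; "torque": the same for the moment, N m; "width": opening from 0.0 (shut) to 1.0 (fully open); "grip_force": force on a finger pad.
Only numpy, scipy, OpenCV 4.12 (cv2) and the standard library are available. Lean on these libraries where they do the work, as an engineer would, in place of code of your own. Each camera call takes 0.05 s, during which the arm holds its last target. There are 200 camera calls.

### The job

Gauge the gap at the front of the sliding lid of the wooden desk chest: take the orange-handled taper feeler gauge out of its stand, slide it tip first straight down into the gap and push it in gently until it drags against about 10 newtons of push (roughly the weight of a litre carton), without ever forcing it. Then let go and leave it standing upright, held by the gap, so that its scale can be read; leave the other things on the desk where they are.

Things in the scene. Friction and masses are not known exactly. Their poses are not given: they have to be found in the camera images.
- gauge: Taper feeler gauge, 80 g. Origin at the tip end, z up to the handle. Steel blade with yellow/black bands, z 0 to 96 mm, 24 mm wide (y); thickness (x) grows evenly from 2 mm at the tip to 14 mm, 1 mm per 8 mm. Flat face at x = -7 mm, parallel to z; sloping face from x = -5 mm at the tip to +7 mm at the top. Orange handle 20 (x) by 34 (y) by 45 mm tall, centred, z 96 to 141.
- gauge_grip (a point): Where to grip: inside the orange handle, on the gauge's z axis, 121 mm above its origin and 25 mm above the handle's lower face; axes as the gauge.
- gauge_tip (a point): The gauge's origin, at the height of the blade's tip; the 2 mm thick tip itself lies off the handle's middle plane, at x = -7 to -5 mm from this point. Axes as the gauge.
- stand: Fixed grey block, 60 by 70 mm, 105 mm tall, on a dark foot plate 90 by 100 mm; origin at the middle of its underside. An upright slot 18 mm (x) by 28 mm (y) runs through it. At the start the gauge hangs in it tip down, handle resting on the top, blade 96 mm deep; draw it straight up.
- chest: Fixed wooden chest, 240 (x) by 180 (y), 110 mm tall; origin at the middle of its underside, front to -x. Flush top: a white fixed rim at the front, 18 mm thick, its upright back edge at x = -68 mm; behind it, across the gap, a pale sliding lid 18 mm thick. Empty below, 100 mm deep from the top.
- gap (a point): Middle of the white rim's top back edge, 110 mm above the desk; axes as the chest. The gap runs along y, 75 mm either way, and from here towards +x to the lid's edge: 4.5 to 9 mm wide, unknown, differing from start to start. A spring holds the lid: it yields 1 mm to +x per 12 N on its edge. The rim does not yield. Friction about 0.6 on each face: a wedged gauge stays put when let go.
- mug: Blue mug, 82 mm wide, 95 mm tall, origin under its middle. Leave alone.
- pencil_cup: Dark steel cup, 76 mm wide, 100 mm tall, origin under its middle. Leave alone.
- paperweight: Green glass paperweight, 76 mm wide, 40 mm tall, origin under its middle. Leave alone.
- screwdriver: Screwdriver with a red handle, about 200 mm long, lying on the desk, origin under its middle. Leave alone.
Mind the look-alikes: they are no part of the job. What is shaped like the gauge but blue or purple is not meant. What is shaped like the stand but turquoise is not meant.

How it is judged:
On the way, in this order (a step that is already met when the one before it is completed fails the run):
1. the gauge is drawn up out of its stand by the fingers (z of gauge_tip in the frame of stand above 0.108 m and contact force between the fingers and gauge above 1 N), for 0.1 s.
2. held in the fingers, the gauge is slid tip first into the gap (z of gauge_tip in the frame of gap below -0.015 m and x of gauge_tip in the frame of gap between -0.01 and 0.02 m and contact force between the fingers and gauge above 1 N), for 0.1 s.
At the end, for the whole second after the job is handed in: The gauge stands in the gap between rim and lid, let go and at rest, within 0.15 rad of upright, its tip at least 15 mm below the chest's top, held so that it presses on the rim with 4 to 16 N (what 10 N of push leaves) (z of gauge_tip in the frame of gap below -0.015 m and x of gauge_tip in the frame of gap between -0.01 and 0.02 m and y of gauge_tip in the frame of gap between -0.075 and 0.075 m and angle between gauge's own z axis and vertical below 0.15 rad and contact force between gauge and chest between 4 and 16 N and linear speed of gauge below 0.01 m/s and contact force between the fingers and gauge below 0.05 N); the robot touches nothing.
It fails at once if the gauge is forced: it presses on the chest's rim with more than 25 N (contact force between gauge and chest above 25 N).
It fails at once if the robot itself presses on the chest with more than 10 N (contact force between the arm and chest above 10 N).
It fails at once if a bystander is shifted by more than 20 mm (distance of any of mug, pencil_cup, paperweight, screwdriver from where it was at the start of the episode above 0.02 m).
It also fails if it takes over 48 s, if anything falls off the work surface, if the arm or the gripper's body presses on something with over 40 N, if the wrist force passes 120 N, or if a joint passes its speed limit or range.

## Working session

There is one attempt and no reset: what is moved stays moved. The work goes in short steps, Python scripts to look and compute and a tool call to move; the robot and the scene stay as the last step left them, time stands still between calls to the robot, and variables do not carry over. Pictures are saved under pics/ and viewed, at most 10 in all, crops included, and the job is handed in when it is done.

Besides the shell and the picture viewer there is one more tool, called in YAML: its name, and indented under it one key for each argument. jog_arm: Moves the arm, as the interface text tells. Its arguments: {"type":"object","properties":{"increments":{"type":"array","items":{"type":"array","items":{"type":"array","items":{"type":"number"}}}},"force":{"type":"number"}},"required":["increments"]}

```bash
mkdir -p pics
cat > h.py <<'E'
import numpy as np, cv2
from scipy.spatial.transform import Rotation as Ro
from workcell import read_state, viewer, bot
def grab(name):
    s=read_state(); im,d=viewer.read_camera(name); p=viewer.camera_params(name)
    if 'hand_eye' in p:
        T=np.eye(4);T[:3,:3]=Ro.from_rotvec(s['tcp_rot']).as_matrix();T[:3,3]=s['tool_pos']
        M=T@np.array(p['hand_eye'])
    else:
        M=np.eye(4);R=np.array(p['R']);M[:3,:3]=R.T;M[:3,3]=-R.T@np.array(p['t'])
    v,u=np.mgrid[:480,:640]
    P=np.stack([(u-p['cx'])/p['fx']*d,(v-p['cy'])/p['fy']*d,d],-1)@M[:3,:3].T+M[:3,3]
    P[d==0]=np.nan
    return im,d,P,s,p,M
E
python3 - <<'E'
from h import *
np.set_printoptions(precision=4,suppress=True)
ims=[]
for n in ['scene','side']:
    im,d,P,s,p,M=grab(n); np.savez('pics/'+n,im=im,d=d,P=P,M=M); cv2.imwrite(f'pics/{n}.png',im); print(n,M[:3,3],M[:3,2])
print(s)
E
```

```text
scene [1.28   0.5519 0.9909] [-0.5826 -0.4216 -0.6949]
side [ 0.1409 -0.9182  0.9467] [ 0.3193  0.6993 -0.6395]
{'time': 0.05, 'q': array([ 1.0781,  0.2648,  1.6054, -0.    ,  1.2737, -0.0369]), 'joint_vel': array([-0.0005,  0.0001, -0.0008,  0.0002,  0.0003,  0.0008]), 'joint_torque': array([ -0.0004, -51.7024, -36.8847,  -0.0003,   0.0069,   0.    ]), 'tool_pos': array([0.2969, 0.6056, 0.3026]), 'tcp_rot': array([-0.7097, -3.0598,  0.0034]), 'wrist_force': array([-0.1942, -0.0349,  0.4104]), 'torque': array([-0.0029, -0.0104,  0.0184]), 'grip_force': 0.0, 'width': 1.000981500476813}
```

View pics/scene.png

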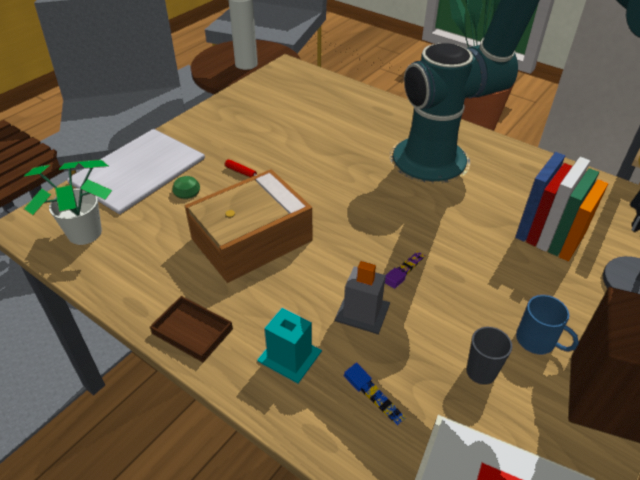

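View pics/side.png

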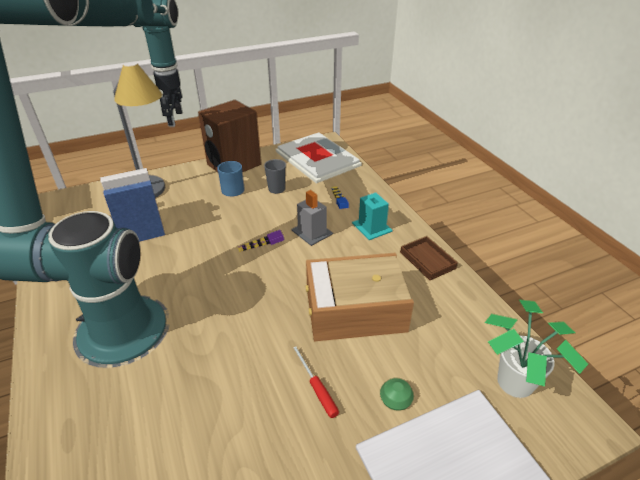

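Scene picture: the orange handle is at (366,272) in the grey stand at (363,300), side view (312,199). The look-alikes are a purple gauge lying at (405,270), a blue gauge at (372,392) and a turquoise stand at (290,340). Only the orange gauge in the grey stand fits the description. The chest's white rim is at (281,193) in the scene view and (321,284) in the side view, with the gap along its dark edge.

Run:
```python
import numpy as np,cv2
np.set_printoptions(precision=4,suppress=True)
crops=[]
for n,(u0,v0,u1,v1),(a0,b0,a1,b1) in [('scene',(325,245,400,335),(180,165,320,285)),('side',(285,180,340,250),(300,245,415,340))]:
    z=np.load(f'pics/{n}.npz');im=z['im'];P=z['P'];hsv=cv2.cvtColor(im,cv2.COLOR_BGR2HSV)
    H,S,V=[hsv[...,i].astype(int) for i in range(3)]
    roi=np.zeros((480,640),bool);roi[v0:v1,u0:u1]=1
    o=roi&(H>5)&(H<18)&(S>200)&(P[...,2]>.1)&(P[...,2]<.17)
    p=P[o];print(n,'orange',len(p),p.min(0),p.max(0),np.median(p,0))
    top=p[p[:,2]>np.percentile(p[:,2],98)-.004];c,sz,an=cv2.minAreaRect((top[:,:2]*1000).astype(np.float32));print(' top rect',c,sz,an,top[:,2].mean(),len(top))
    g=roi&(S<80)&(abs(P[...,2]-.105)<.004);t=P[g]
    if len(t)>10:print(' stand top',len(t),cv2.minAreaRect((t[:,:2]*1000).astype(np.float32)),t[:,2].mean())
    g=roi&(S<90)&(P[...,2]>.002)&(P[...,2]<.02);t=P[g]
    if len(t)>10:print(' foot',len(t),cv2.minAreaRect((t[:,:2]*1000).astype(np.float32)))
    roi[:]=0;roi[b0:b1,a0:a1]=1
    t=roi&(abs(P[...,2]-.11)<.005);q=P[t];print(' chest top',len(q),cv2.minAreaRect((q[:,:2]*1000).astype(np.float32)),np.median(q[:,2]))
    w=t&(S<40)&(V>150);q=P[w];print(' rim',len(q),cv2.minAreaRect((q[:,:2]*1000).astype(np.float32)),q.mean(0),q[:,2].std())
    crops.append(cv2.resize(im[v0:v1,u0:u1],(380,456),interpolation=cv2.INTER_CUBIC))
cv2.imwrite('pics/crop1.png',np.hstack(crops))
```

```text
scene orange 332 [0.5797 0.1445 0.1082] [0.6068 0.1794 0.155 ] [0.5984 0.1643 0.1396]
 top rect (592.6814575195312, 161.40013122558594) (22.62518310546875, 31.89952278137207) 16.432016372680664 0.1495188302772068 105
 stand top 505 ((593.42919921875, 161.18011474609375), (63.29169464111328, 72.33634948730469), 19.206052780151367) 0.10444939787846814
 foot 707 ((546.7556762695312, 149.89932250976562), (188.36322021484375, 111.43339538574219), 18.72614860534668)
 chest top 5234 ((566.965576171875, -183.79296875), (188.53024291992188, 241.80081176757812), 72.96990966796875) 0.1096697347255256
 rim 660 ((482.7193908691406, -159.15760803222656), (155.55197143554688, 41.98287582397461), 72.64979553222656) [ 0.4837 -0.1559  0.1099] 0.0017385422718299618
side orange 56 [0.5767 0.1382 0.1075] [0.5944 0.1743 0.1466] [0.5808 0.1561 0.1305]
 top rect (581.75439453125, 154.2069091796875) (2.916161060333252, 31.948043823242188) 10.876869201660156 0.1447284121450718 9
 stand top 194 ((589.1034545898438, 157.77223205566406), (63.49066162109375, 74.74125671386719), 14.633838653564453) 0.10516191868499776
 foot 606 ((634.3831176757812, 252.09463500976562), (384.94036865234375, 187.49966430664062), 69.06690979003906)
 chest top 4930 ((566.138916015625, -185.05084228515625), (186.85411071777344, 239.8311309814453), 72.80440521240234) 0.11040259388881701
 rim 726 ((481.78326416015625, -159.68336486816406), (159.1941680908203, 40.1175537109375), 72.7338638305664) [ 0.4804 -0.1638  0.1105] 0.0016649901998105397
```

View pics/crop1.png

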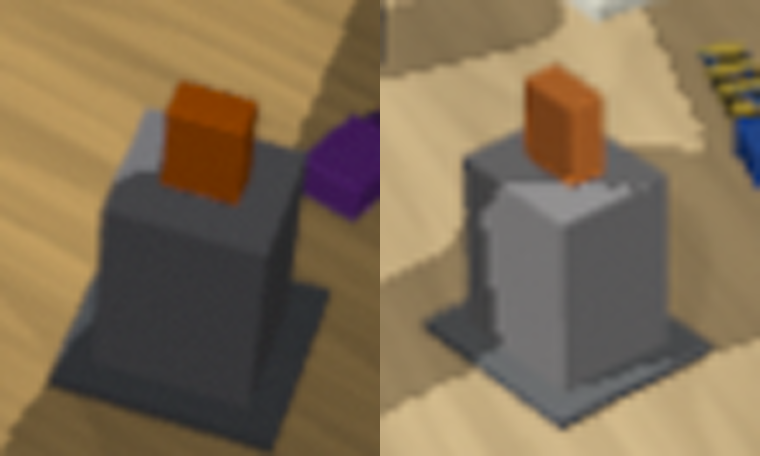

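The crop confirms it: an orange handle sitting in the grey stand, which has a yaw of about 17°. I'll turn the tool to the handle first, then travel over it.

jog_arm:
  increments:
    - [[0,0,0,0,0,0.78,1],[0,0,0,0,0,0.78,1],[0,0,0,0,0,0.78,1],[0,0,0,0,0,0.78,1],[0,0,0,0,0,0.78,1]]

```text
time: 0.52
tool_pos: [0.297, 0.6058, 0.3031]
tcp_rot: [-1.321, -2.85, 0.002]
wrist_force: [-0.2, -0.2, 0.3]
width: 1.002
grip_force: 0.0
```

jog_arm:
  increments:
    - [[0,0,0,0,0,0.78,1],[0,0,0,0,0,0.78,1],[0,0,0,0,0,0.78,1],[0,0,0,0,0,0.78,1],[0,0,0,0,0,0.78,1]]

```text
time: 0.93
tool_pos: [0.297, 0.6058, 0.3031]
tcp_rot: [1.872, 2.523, -0.002]
wrist_force: [0.5, 0.3, -0.6]
width: 0.997
grip_force: 0.0
```

jog_arm:
  increments:
    - [[-0.85,0.25,0,0,0,0,1],[-0.85,0.25,0,0,0,0,1],[-0.85,0.25,0,0,0,0,1],[-0.85,0.25,0,0,0,0,1],[-0.85,0.25,0,0,0,0,1]]

```text
time: 1.35
tool_pos: [0.3706, 0.494, 0.3032]
tcp_rot: [1.866, 2.527, -0.002]
wrist_force: [-0.5, 0.6, 0.7]
width: 0.997
grip_force: 0.0
```

jog_arm:
  increments:
    - [[-0.85,0.25,0,0,0,0,1],[-0.85,0.25,0,0,0,0,1],[-0.85,0.25,0,0,0,0,1],[-0.85,0.25,0,0,0,0,1],[-0.85,0.25,0,0,0,0,1]]

```text
time: 1.77
tool_pos: [0.444, 0.383, 0.3033]
tcp_rot: [-1.867, -2.527, 0.002]
wrist_force: [0.1, 0.3, -0.8]
width: 0.999
grip_force: 0.0
```

jog_arm:
  increments:
    - [[-0.85,0.25,0,0,0,0,1],[-0.85,0.25,0,0,0,0,1],[-0.85,0.25,0,0,0,0,1],[-0.85,0.25,0,0,0,0,1],[-0.85,0.25,0,0,0,0,1]]

```text
time: 2.18
tool_pos: [0.5173, 0.2722, 0.3033]
tcp_rot: [-1.867, -2.526, 0.001]
wrist_force: [0.2, -0.0, -0.0]
width: 0.997
grip_force: 0.0
```

jog_arm:
  increments:
    - [[-0.85,0.25,0,0,0,0,1],[-0.85,0.25,0,0,0,0,1],[-0.6,0.25,0,0,0,0,1],[0,0,0,0,0,0,1],[0,0,0,0,0,0,1]]

```text
time: 2.6
tool_pos: [0.5589, 0.2133, 0.3033]
tcp_rot: [-1.869, -2.524, 0.001]
wrist_force: [-1.2, 0.1, 0.0]
width: 1.002
grip_force: 0.0
```

Now a wrist measurement of the handle.

```bash
cat >> h.py <<'E'
def yaw_y(s):
    return np.degrees(np.arctan2(*Ro.from_rotvec(s['tcp_rot']).as_matrix()[[1,0],1]))
def to_tool(s,target):
    return Ro.from_rotvec(s['tcp_rot']).as_matrix().T@(np.array(target)-s['tool_pos'])/.03
E
python3 - <<'E'
from h import *
np.set_printoptions(precision=4,suppress=True)
im,d,P,s,p,M=grab('wrist');cv2.imwrite('pics/w1.png',im)
print(yaw_y(s),s['tool_pos'],M[:3,3],M[:3,2])
hsv=cv2.cvtColor(im,cv2.COLOR_BGR2HSV);H,S,V=[hsv[...,i].astype(int) for i in range(3)]
o=(H>5)&(H<18)&(S>190)&(P[...,2]>.1)&(P[...,2]<.17);print(o.sum(),np.nanmin(P[o],0),np.nanmax(P[o],0))
t=o&(abs(P[...,2]-np.percentile(P[o][:,2],90))<.004);q=P[t]
r=cv2.minAreaRect((q[:,:2]*1000).astype(np.float32));print('handle top',r,q[:,2].mean())
g=(S<80)&(abs(P[...,2]-.105)<.004)&(abs(P[...,0]-.592)<.06)&(abs(P[...,1]-.16)<.06);q=P[g];print('stand',len(q),cv2.minAreaRect((q[:,:2]*1000).astype(np.float32)))
E
```

```text
16.956336616935975 [0.5589 0.2133 0.3033] [0.5362 0.2869 0.3734] [ 0.0856 -0.2841 -0.955 ]
1757 [0.5757 0.1442 0.1075] [0.602  0.1797 0.1518]
handle top ((589.0101318359375, 161.86668395996094), (19.042022705078125, 32.922122955322266), 16.219955444335938) 0.14992890352664562
stand 4286 ((589.5667724609375, 160.75314331054688), (59.7693977355957, 71.11774444580078), 16.041988372802734)
```

View pics/w1.png

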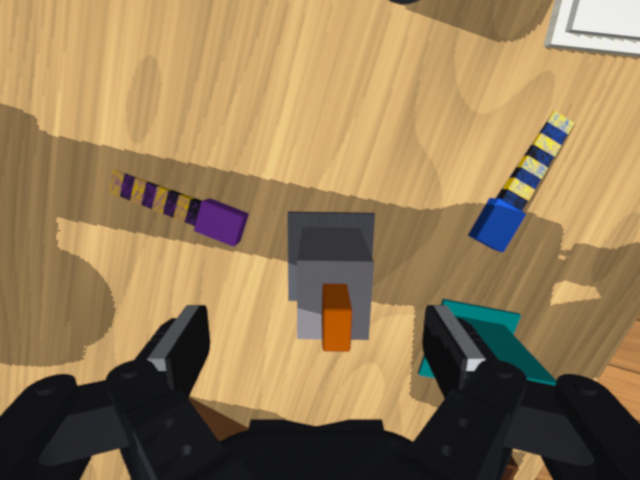

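The wrist view shows the handle at (337,320) between the open fingers, with the purple gauge at (220,220), the blue gauge at (497,225) and the turquoise stand at (490,345) all clear. The handle measures (0.5895, 0.161) with a yaw of 16.2°.

jog_arm:
  increments:
    - [[-0.98,0.24,0,0,0,0.1,1],[-0.98,0.23,0,0,0,0,1],[0,0,0.6,0,0,0,1],[0,0,0.7,0,0,0,1],[0,0,0.7,0,0,0,1]]

```text
time: 3.07
tool_pos: [0.5892, 0.1628, 0.2439]
tcp_rot: [1.879, 2.517, 0.002]
wrist_force: [0.1, -0.8, 0.0]
width: 1.004
grip_force: 0.0
```

jog_arm:
  increments:
    - [[0,0,0.7,0,0,0,1],[0,0,0.7,0,0,0,1],[0,0,0.4,0,0,0,1],[0,0,0.18,0,0,0,1],[0,0,0,0,0,0,1]]

```text
time: 3.48
tool_pos: [0.588, 0.1626, 0.1829]
tcp_rot: [-1.877, -2.516, 0.004]
wrist_force: [-0.8, 0.2, -0.3]
width: 1.003
grip_force: 0.0
```

Run:
```python
from h import *
np.set_printoptions(precision=4,suppress=True)
im,d,P,s,p,M=grab('wrist')
print(yaw_y(s),s['tool_pos'],s['wrist_force'])
hsv=cv2.cvtColor(im,cv2.COLOR_BGR2HSV);H,S,V=[hsv[...,i].astype(int) for i in range(3)]
o=(H>5)&(H<18)&(S>190)&(P[...,2]>.1)&(P[...,2]<.17)
t=o&(P[...,2]>.146)&(P[...,2]<.154);q=P[t]
r=cv2.minAreaRect((q[:,:2]*1000).astype(np.float32));print('handle top',len(q),r,q[:,2].mean())
print(to_tool(s,[r[0][0]/1000,r[0][1]/1000,.184]))
```

```text
16.546149074225376 [0.588  0.1626 0.1829] [-0.8049  0.2125 -0.289 ]
handle top 5081 ((589.6885375976562, 161.4693145751953), (19.146671295166016, 34.15058898925781), 16.530054092407227) 0.14984202484244039
[-0.0511  0.0438 -0.0371]
```

Within 1.5 mm. I'll correct that and close.

jog_arm:
  increments:
    - [[-0.05,0.04,-0.04,0,0,0,1],[0,0,0,0,0,0,0.2],[0,0,0,0,0,0,-0.4],[0,0,0,0,0,0,-1],[0,0,0,0,0,0,-1]]
  force: 40

```text
time: 3.95
tool_pos: [0.5912, 0.1609, 0.1864]
tcp_rot: [1.88, 2.516, 0.001]
wrist_force: [0.5, -0.7, 0.1]
width: 0.452
grip_force: 0.0
```

jog_arm:
  increments:
    - [[0,0,0,0,0,0,-1],[0,0,0,0,0,0,-1],[0,0,0,0,0,0,-1],[0,0,0,0,0,0,-1],[0,0,0,0,0,0,-1]]

```text
time: 4.37
tool_pos: [0.591, 0.1608, 0.186]
tcp_rot: [1.88, 2.517, 0.0]
wrist_force: [-0.9, -1.1, 2.9]
width: 0.228
grip_force: 41.8
```

jog_arm:
  increments:
    - [[0,0,-0.2,0,0,0,-1],[0,0,-0.4,0,0,0,-1],[0,0,-0.5,0,0,0,-1],[0,0,-0.6,0,0,0,-1],[0,0,-0.6,0,0,0,-1]]

```text
time: 4.78
tool_pos: [0.5906, 0.1608, 0.2557]
tcp_rot: [-1.88, -2.517, 0.001]
wrist_force: [0.5, -0.5, -0.6]
width: 0.228
grip_force: 41.5
```

jog_arm:
  increments:
    - [[0,0,-0.7,0,0,0,-1],[0,0,-0.7,0,0,0,-1],[0,0,-0.7,0,0,0,-1],[0,0,-0.6,0,0,0,-1],[0,0,-0.4,0,0,0,-1]]

```text
time: 5.2
tool_pos: [0.5914, 0.161, 0.3512]
tcp_rot: [1.878, 2.515, 0.004]
wrist_force: [-0.2, -0.1, -1.2]
width: 0.232
grip_force: 41.5
```

Run:
```python
from h import *
np.set_printoptions(precision=4,suppress=True)
c=[]
for n in ['side','scene']:
    im,d,P,s,p,M=grab(n);np.savez('pics/b'+n,im=im,P=P)
    # project gauge midpoint
    g=s['tool_pos']-np.array([0,0,.12]);x=(M[:3,:3].T@(g-M[:3,3]));u=int(x[0]/x[2]*p['fx']+p['cx']);v=int(x[1]/x[2]*p['fy']+p['cy']);print(n,u,v)
    u=np.clip(u,50,590);v=np.clip(v,60,420)
    c.append(cv2.resize(im[v-60:v+60,u-50:u+50],(400,480),interpolation=cv2.INTER_CUBIC))
print(s['tool_pos'],yaw_y(s),s['width'],s['grip_force'],s['wrist_force'])
cv2.imwrite('pics/lift.png',np.hstack(c))
```

```text
side 311 168
scene 369 235
[0.5922 0.1612 0.3533] 16.48783749460315 0.22829496094745108 41.46757185459137 [ 1.8063 -0.1739  1.4328]
```

View pics/lift.png

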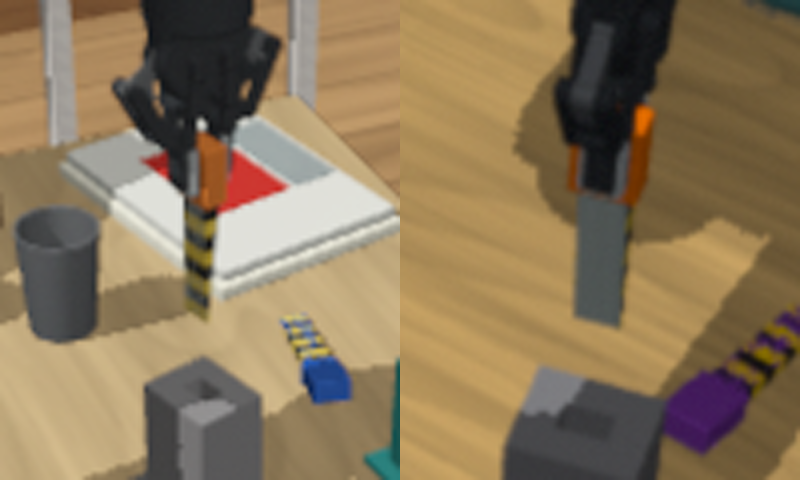

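The gauge is out and hangs upright in the fingers: in the crop the side view's left half shows the tip at (197,318), and the scene half shows the grey wide face at (600,260). I'll fit that face's plane to see which way it slopes.

Run:
```python
import numpy as np
from h import *
np.set_printoptions(precision=4,suppress=True)
s=read_state();a=np.radians(16.5);ex=np.array([np.cos(a),np.sin(a)]);ey=np.array([-ex[1],ex[0]])
T=s['tool_pos']
for n in ['scene','side']:
    P=np.load(f'pics/b{n}.npz')['P'].reshape(-1,3)
    x=(P[:,:2]-T[:2])@ex;y=(P[:,:2]-T[:2])@ey;z=P[:,2]-T[2]
    m=(abs(x)<.03)&(abs(y)<.03)&(z<-.065)&(z>-.19)
    print(n,m.sum())
    for z0 in np.arange(-.18,-.06,.01):
        k=m&(abs(z-z0)<.005)
        if k.sum(): print('%.3f n%d x %s y %s'%(z0,k.sum(),np.percentile(x[k],[3,25,50,75,97]).round(4),np.percentile(y[k],[3,50,97]).round(4)))
```

```text
scene 472
-0.180 n2 x [-0.004  -0.0038 -0.0036 -0.0034 -0.0032] y [-0.0056  0.0014  0.0083]
-0.170 n37 x [-0.0049 -0.0027 -0.0022 -0.0014  0.0001] y [-0.0117  0.0003  0.0109]
-0.160 n43 x [-0.0036 -0.0018 -0.0012 -0.0004  0.002 ] y [-0.0123 -0.0002  0.0113]
-0.150 n39 x [-0.0021 -0.0009 -0.0002  0.0012  0.003 ] y [-0.0118 -0.0005  0.0114]
-0.140 n47 x [-0.0031  0.0003  0.0014  0.0024  0.0038] y [-0.0126  0.0007  0.0114]
-0.130 n39 x [-0.0015  0.0021  0.0024  0.0032  0.004 ] y [-0.0112 -0.0003  0.0114]
-0.120 n46 x [0.0005 0.003  0.0044 0.0052 0.0061] y [-0.0113  0.0017  0.0116]
-0.110 n44 x [-0.0009  0.0037  0.0048  0.0059  0.0072] y [-0.0107  0.0008  0.0117]
-0.100 n50 x [-0.0011  0.0046  0.0062  0.0072  0.0083] y [-0.0115  0.0005  0.0117]
-0.090 n48 x [0.0035 0.0067 0.0075 0.008  0.0094] y [-0.0121  0.0001  0.0121]
-0.080 n34 x [0.0069 0.0088 0.0101 0.0114 0.0136] y [-0.0137  0.0029  0.0153]
-0.070 n43 x [-0.0047  0.01    0.012   0.017   0.0211] y [-0.0153  0.0093  0.0165]
side 260
-0.170 n18 x [-0.0101 -0.0084 -0.0069 -0.0052 -0.0025] y [-0.015  -0.0034  0.0102]
-0.160 n18 x [-0.0092 -0.0079 -0.0067 -0.0054 -0.0018] y [-0.0122 -0.0047  0.0103]
-0.150 n22 x [-0.0098 -0.0083 -0.0075 -0.0053 -0.0035] y [-0.0126 -0.0015  0.0123]
-0.140 n20 x [-0.0093 -0.0091 -0.0069 -0.0053 -0.0025] y [-0.0141 -0.0072  0.0095]
-0.130 n25 x [-0.0093 -0.0072 -0.0062 -0.0051 -0.0004] y [-0.0155 -0.0037  0.012 ]
-0.120 n22 x [-0.0099 -0.0079 -0.0066 -0.0047  0.0003] y [-0.015  -0.006   0.0128]
-0.110 n27 x [-0.0108 -0.0084 -0.0062 -0.005   0.    ] y [-0.0146 -0.0074  0.0104]
-0.100 n26 x [-0.0087 -0.0074 -0.0065 -0.0043  0.0029] y [-0.0149 -0.0084  0.009 ]
-0.090 n29 x [-0.0101 -0.0079 -0.006  -0.0045  0.0042] y [-0.0158 -0.0069  0.0079]
-0.080 n20 x [-0.0112 -0.0087 -0.0067  0.0006  0.0059] y [-0.0179 -0.0146  0.0094]
-0.070 n33 x [-0.0191 -0.0141 -0.0098 -0.0006  0.0082] y [-0.02   -0.0162  0.0003]
```

The slope faces +x and the flat face is vertical at −7.5 mm, so the gauge is unflipped. I'll turn −33.6° in the world and travel to the gap.

jog_arm:
  increments:
    - [[0,0,0,0,0,0.7,-1],[0,0,0,0,0,0.7,-1],[0,0,0,0,0,0.7,-1],[0,0,0,0,0,0.7,-1],[0,0,0,0,0,0.7,-1]]

```text
time: 5.72
tool_pos: [0.5901, 0.1607, 0.3458]
tcp_rot: [-2.31, -2.127, 0.004]
wrist_force: [0.1, -0.8, -0.5]
width: 0.231
grip_force: 41.5
```

jog_arm:
  increments:
    - [[0,0,0,0,0,0.7,-1],[0,0,0,0,0,0.7,-1],[0,0,0,0,0,0.7,-1],[-0.3,0,0,0,0,0,-1],[-0.6,0,0,0,0,0,-1]]

```text
time: 6.13
tool_pos: [0.5824, 0.1356, 0.346]
tcp_rot: [-2.522, -1.87, 0.003]
wrist_force: [0.6, -0.7, -0.5]
width: 0.228
grip_force: 41.5
```

jog_arm:
  increments:
    - [[-0.8,0.05,0,0,0,0,-1],[-0.9,0.1,0,0,0,0,-1],[-0.9,0.1,0,0,0,0,-1],[-0.9,0.1,0,0,0,0,-1],[-0.9,0.1,0,0,0,0,-1]]

```text
time: 6.55
tool_pos: [0.5557, 0.0033, 0.3465]
tcp_rot: [-2.524, -1.869, 0.003]
wrist_force: [1.1, 0.6, -0.2]
width: 0.229
grip_force: 41.5
```

jog_arm:
  increments:
    - [[-0.9,0.05,0,0,0,0,-1],[-0.9,0.05,0,0,0,0,-1],[-0.9,0.03,0,0,0,0,-1],[-0.9,0,0,0,0,0,-1],[-0.9,0,0,0,0,0,-1]]

```text
time: 6.97
tool_pos: [0.5195, -0.1267, 0.3466]
tcp_rot: [-2.524, -1.868, 0.002]
wrist_force: [0.3, -0.1, -0.8]
width: 0.225
grip_force: 41.5
```

jog_arm:
  increments:
    - [[-0.7,0,0,0,0,0,-1],[-0.45,0,0,0,0,0,-1],[-0.2,0,0,0,0,0,-1],[0,0,0,0,0,0,-1],[0,0,0,0,0,0,-1]]

```text
time: 7.38
tool_pos: [0.5087, -0.1639, 0.3471]
tcp_rot: [-2.526, -1.866, 0.0]
wrist_force: [-0.0, -0.3, -1.2]
width: 0.227
grip_force: 41.5
```

Run:
```python
from h import *
np.set_printoptions(precision=4,suppress=True)
im,d,P,s,p,M=grab('wrist');np.savez('pics/w2',im=im,P=P,M=M,d=d);cv2.imwrite('pics/w2.png',im)
print(s['tool_pos'],yaw_y(s),s['wrist_force'],s['q'])
```

```text
[ 0.5087 -0.1639  0.3471] -17.111700075975765 [-0.0353 -0.2723 -1.2441] [-0.3585 -0.0276  1.8483  0.0005  1.3219 -0.06  ]
```

View pics/w2.png

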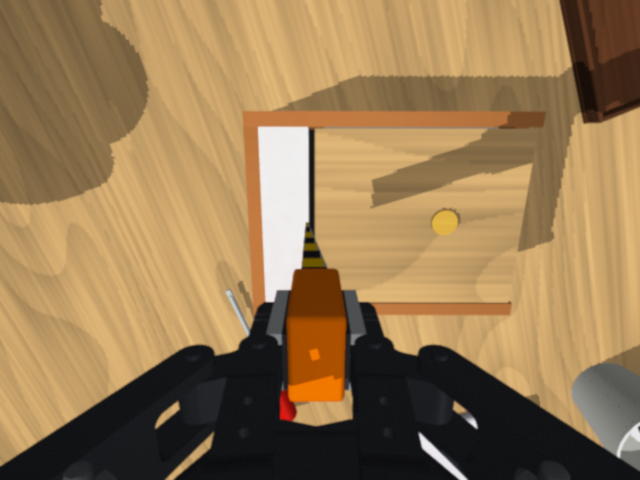

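The wrist view shows the gap as a dark line at columns 309–314, rows 130–225, with the blade tip at about (308,225) just over it. I'll measure the rim edge and blade in tool coordinates.

```bash
cat > gap.py <<'E'
from h import *
np.set_printoptions(precision=2,suppress=True)
def gap(im,d,P,s,p,M,rows,c0=290,c1=335):
    g=im[...,:].astype(int).sum(2)/3
    R=Ro.from_rotvec(s['tcp_rot']).as_matrix()
    out=[]
    for v in rows:
        r=g[v,c0:c1]; k=c0+int(np.argmin(r)); dark=r.min()
        def edge(st):
            u=k; top=max(g[v,k+st*6],g[v,k+st*7]); th=(top+dark)/2
            while g[v,u]<th: u+=st
            a,b=g[v,u-st],g[v,u]; return u-st+st*(th-a)/(b-a)
        o=[]
        for u in (edge(-1),edge(1)):
            ray=M[:3,:3]@np.array([(u-p['cx'])/p['fx'],(v-p['cy'])/p['fy'],1]); t=(.110-M[2,3])/ray[2]
            o.append(R.T@(M[:3,3]+t*ray-s['tool_pos'])*1000)
        out.append(o)
    return np.array(out)
def blade(im,P,s,z0,z1):
    R=Ro.from_rotvec(s['tcp_rot']).as_matrix(); q=(P-s['tool_pos'])@R*1000
    m=(q[...,2]>z0)&(q[...,2]<z1)&(abs(q[...,0])<16)&(abs(q[...,1])<16)
    return q[m]
E
python3 - <<'E'
from gap import *
z=np.load('pics/w2.npz');s=read_state();p=viewer.camera_params('wrist')
o=gap(z['im'],z['d'],z['P'],s,p,z['M'],range(135,215,6))
for k in (0,1):
    f=np.polyfit(o[:,k,0],o[:,k,1],1);print('edge',k,'tool y at x=0: %.2f slope deg %.2f'%(f[1],np.degrees(f[0])),o[:,k,1])
q=blade(z['im'],z['P'],s,75,185)
for a in range(80,180,10):
    t=q[abs(q[:,2]-a)<5]
    if len(t)>3: print(a,len(t),'y',np.percentile(t[:,1],[2,50,98]),'x',np.percentile(t[:,0],[2,50,98]))
E
```

```text
edge 0 tool y at x=0: -7.22 slope deg 0.14 [-7.07 -7.03 -7.05 -7.06 -7.09 -7.11 -7.14 -7.17 -7.17 -7.18 -7.17 -7.16
 -7.17 -7.19]
edge 1 tool y at x=0: -2.61 slope deg 0.07 [-2.54 -2.52 -2.53 -2.55 -2.56 -2.56 -2.56 -2.56 -2.58 -2.62 -2.58 -2.59
 -2.6  -2.6 ]
80 15 y [-10.76   7.36   8.62] x [15.13 15.73 15.96]
90 87 y [-7.93 -2.28  3.91] x [11.23 11.77 12.18]
100 170 y [-8.02 -2.38  3.11] x [11.29 11.78 12.25]
110 126 y [-8.18 -3.19  1.75] x [11.2  11.69 12.18]
120 95 y [-8.04 -4.07  0.3 ] x [11.27 11.76 12.14]
130 73 y [-8.35 -4.36 -0.55] x [11.23 11.76 12.07]
140 53 y [-8.07 -5.09 -2.05] x [11.36 11.7  12.16]
150 42 y [-8.4  -5.84 -3.22] x [11.23 11.71 11.95]
160 26 y [-8.34 -6.67 -4.4 ] x [11.28 11.79 12.05]
170 16 y [-8.42 -7.32 -5.77] x [11.27 11.64 11.94]
```

The gap is about 4.6 mm wide. The rim edge is at tool y = −7.2 and the blade's flat face at −8.2. I'll shift +2.3 mm, go down to about 10 mm above the top, and look again.

jog_arm:
  increments:
    - [[0,0.077,0,0,0,0,-1],[0,0,0.4,0,0,0,-1],[0,0,0.6,0,0,0,-1],[0,0,0.5,0,0,0,-1],[0,0,0.17,0,0,0,-1]]

```text
time: 7.85
tool_pos: [0.5101, -0.1634, 0.294]
tcp_rot: [-2.523, -1.865, 0.004]
wrist_force: [0.6, 1.2, -1.4]
width: 0.23
grip_force: 41.5
```

jog_arm:
  increments:
    - [[0,0,0,0,0,0,-1],[0,0,0,0,0,0,-1],[0,0,0,0,0,0,-1],[0,0,0,0,0,0,-1],[0,0,0,0,0,0,-1]]

```text
time: 8.27
tool_pos: [0.5118, -0.1648, 0.2987]
tcp_rot: [2.526, 1.865, 0.002]
wrist_force: [-0.2, 0.4, -1.3]
width: 0.231
grip_force: 41.5
```

Run:
```python
from gap import *
im,d,P,s,p,M=grab('wrist');np.savez('pics/w3',im=im,P=P,M=M,d=d)
print(s['tool_pos']*1000,yaw_y(s),s['wrist_force'])
cv2.imwrite('pics/w3.png',cv2.resize(im[60:290,230:400],(510,690)[:2],interpolation=cv2.INTER_CUBIC)[:600])
try:
    o=gap(im,d,P,s,p,M,range(90,200,8))
    for k in (0,1):
        f=np.polyfit(o[:,k,0],o[:,k,1],1);print('edge',k,'tool y at x=0: %.2f slope deg %.2f'%(f[1],np.degrees(f[0])),o[:,k,1])
except Exception as e: print(e)
q=blade(im,P,s,75,185)
for a in range(90,180,10):
    t=q[abs(q[:,2]-a)<5]
    if len(t)>3: print(a,len(t),'y',np.percentile(t[:,1],[2,50,98]),'x',np.percentile(t[:,0],[2,98]))
```

```text
[ 511.8  -164.8   298.72] -17.109281056405955 [-0.21  0.37 -1.33]
edge 0 tool y at x=0: -13.24 slope deg 2.72 [ -7.46 -11.05  -5.14  -3.91 -16.48 -10.98 -10.95 -10.84 -10.89 -10.94
 -10.85 -10.88 -10.95 -10.89]
edge 1 tool y at x=0: -7.40 slope deg 1.14 [ -2.41  -6.98  -4.39  -3.21 -12.45  -6.09  -6.25  -6.29  -6.31  -6.33
  -6.19  -6.21  -6.24  -6.27]
90 89 y [-7.82 -2.17  4.02] x [11.76 12.61]
100 170 y [-7.98 -2.23  3.2 ] x [11.79 12.74]
110 123 y [-8.09 -3.33  1.86] x [11.78 12.54]
120 97 y [-7.86 -3.51  0.87] x [11.69 12.63]
130 71 y [-8.21 -4.74 -0.41] x [11.76 12.66]
140 53 y [-8.   -4.91 -1.92] x [11.81 12.54]
150 41 y [-8.34 -5.84 -3.08] x [11.86 12.59]
160 24 y [-7.99 -6.28 -4.24] x [11.77 12.56]
170 15 y [-8.2  -6.9  -5.64] x [11.71 12.55]
```

View pics/w3.png

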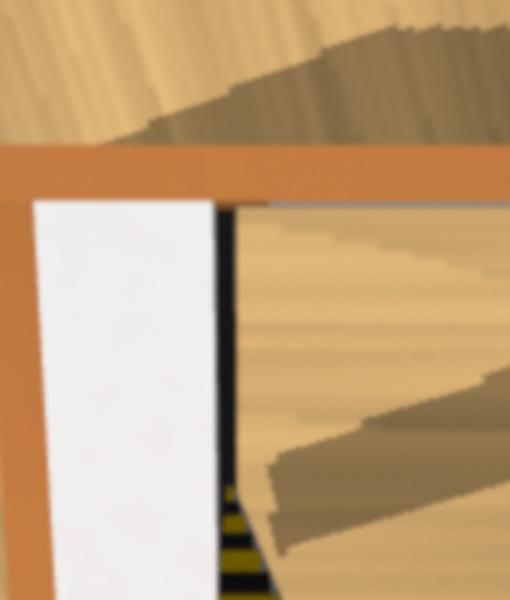

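The enlarged crop shows the tip at (230,490) over the dark gap (columns 217–235), but on the lid side of it. Rim is at −10.9, lid at −6.25 and the blade tip at −8.1 to −6.1, so I need to shift −1.5 mm.

jog_arm:
  increments:
    - [[0,-0.05,0,0,0,0,-1],[0,0,0,0,0,0,-1],[0,0,0,0,0,0,-1],[0,0,0,0,0,0,-1],[0,0,0,0,0,0,-1]]

```text
time: 8.73
tool_pos: [0.5098, -0.1642, 0.2976]
tcp_rot: [2.527, 1.866, 0.0]
wrist_force: [0.3, 0.6, -0.7]
width: 0.23
grip_force: 41.5
```

```bash
cat > look.py <<'E'
from gap import *
im,d,P,s,p,M=grab('wrist')
print(s['time'],s['tool_pos']*1000,yaw_y(s),s['wrist_force'])
c=314-0; o=gap(im,d,P,s,p,M,range(150,200,6),296,316)
print('rim %.2f lid %.2f'%tuple(np.median(o[:,:,1],0)))
q=blade(im,P,s,140,175);print('flat %.2f'%np.percentile(q[:,1],3))
E
python3 look.py
```

```text
8.7333 [ 509.8  -164.24  297.6 ] -17.119469591935395 [ 0.33  0.58 -0.68]
rim -8.49 lid -3.80
flat -8.22
```

jog_arm:
  increments:
    - [[0,0.03,0,0,0,0,-1],[0,0,0,0,0,0,-1],[0,0,0,0,0,0,-1],[0,0,0,0,0,0,-1],[0,0,0,0,0,0,-1]]

```text
time: 9.2
tool_pos: [0.5107, -0.1645, 0.2975]
tcp_rot: [-2.527, -1.866, 0.0]
wrist_force: [0.1, -0.2, -1.7]
width: 0.229
grip_force: 41.5
```

```bash
python3 look.py; python3 look.py
```

```text
9.2 [ 510.69 -164.46  297.55] -17.114827155839766 [ 0.11 -0.18 -1.7 ]
rim -9.36 lid -4.74
flat -8.24
9.25 [ 510.68 -164.44  297.57] -17.114354420179954 [ 0.11  0.12 -0.51]
rim -9.35 lid -4.75
flat -8.24
```

Aligned now: the flat face has about 1.1 mm clearance to the rim and the sloping side about 1.5 mm to the lid. Descending gently.

jog_arm:
  increments:
    - [[0,0,0.13,0,0,0,-1],[0,0,0.13,0,0,0,-1],[0,0,0.13,0,0,0,-1],[0,0,0.13,0,0,0,-1],[0,0,0.13,0,0,0,-1]]

```text
time: 9.72
tool_pos: [0.5105, -0.1644, 0.2774]
tcp_rot: [-2.527, -1.866, 0.001]
wrist_force: [0.1, -0.5, -1.4]
width: 0.231
grip_force: 41.5
```

jog_arm:
  increments:
    - [[0,0,0,0,0,0,-1],[0,0,0,0,0,0,-1],[0,0,0,0,0,0,-1],[0,0,0,0,0,0,-1],[0,0,0,0,0,0,-1]]

```text
time: 10.13
tool_pos: [0.5109, -0.1645, 0.2784]
tcp_rot: [2.527, 1.866, 0.001]
wrist_force: [0.1, -0.5, -1.2]
width: 0.23
grip_force: 41.5
```

```bash
python3 look.py
```

```text
10.1333 [ 510.87 -164.53  278.45] -17.113545539549722 [ 0.08 -0.46 -1.21]
rim -9.65 lid -5.06
flat -15.25
```

jog_arm:
  increments:
    - [[0,-0.03,0,0,0,0,-1],[0,0,0.07,0,0,0,-1],[0,0,0.07,0,0,0,-1],[0,0,0.07,0,0,0,-1],[0,0,0,0,0,0,-1]]

```text
time: 10.6
tool_pos: [0.5095, -0.164, 0.271]
tcp_rot: [-2.526, -1.866, 0.001]
wrist_force: [0.5, 0.7, -0.6]
width: 0.229
grip_force: 41.5
```

jog_arm:
  increments:
    - [[0,0,0,0,0,0,-1],[0,0,0,0,0,0,-1],[0,0,0,0,0,0,-1],[0,0,0,0,0,0,-1],[0,0,0,0,0,0,-1]]

```text
time: 11.02
tool_pos: [0.5099, -0.1642, 0.2719]
tcp_rot: [2.527, 1.866, 0.0]
wrist_force: [0.1, 0.1, -1.3]
width: 0.225
grip_force: 41.5
```

```bash
python3 look.py
```

```text
11.0167 [ 509.89 -164.21  271.88] -17.117003393498464 [ 0.13  0.11 -1.31]
rim -8.57 lid -3.92
flat -15.33
```

jog_arm:
  increments:
    - [[0,0,0.05,0,0,0,-1],[0,0,0.05,0,0,0,-1],[0,0,0,0,0,0,-1],[0,0,0,0,0,0,-1],[0,0,0,0,0,0,-1]]

```text
time: 11.48
tool_pos: [0.5098, -0.1642, 0.2687]
tcp_rot: [-2.527, -1.866, 0.0]
wrist_force: [-0.6, 0.2, -0.6]
width: 0.228
grip_force: 41.5
```

jog_arm:
  increments:
    - [[0,0,0.03,0,0,0,-1],[0,0,0.03,0,0,0,-1],[0,0,0,0,0,0,-1],[0,0,0,0,0,0,-1],[0,0,0,0,0,0,-1]]

```text
time: 11.9
tool_pos: [0.5098, -0.1642, 0.2669]
tcp_rot: [-2.527, -1.866, 0.0]
wrist_force: [-0.6, -0.6, -1.3]
width: 0.225
grip_force: 41.5
```

jog_arm:
  increments:
    - [[0,0,0.03,0,0,0,-1],[0,0,0.02,0,0,0,-1],[0,0,0,0,0,0,-1],[0,0,0,0,0,0,-1],[0,0,0,0,0,0,-1]]

```text
time: 12.32
tool_pos: [0.5098, -0.1642, 0.2654]
tcp_rot: [-2.527, -1.866, 0.0]
wrist_force: [0.3, -1.4, -1.1]
width: 0.227
grip_force: 41.5
```

jog_arm:
  increments:
    - [[0,0,0.03,0,0,0,-1],[0,0,0.02,0,0,0,-1],[0,0,0,0,0,0,-1],[0,0,0,0,0,0,-1],[0,0,0,0,0,0,-1]]

```text
time: 12.73
tool_pos: [0.5097, -0.1641, 0.2638]
tcp_rot: [-2.527, -1.866, 0.0]
wrist_force: [-0.5, -0.4, -1.0]
width: 0.231
grip_force: 41.5
```

jog_arm:
  increments:
    - [[0,0,0.03,0,0,0,-1],[0,0,0.02,0,0,0,-1],[0,0,0,0,0,0,-1],[0,0,0,0,0,0,-1],[0,0,0,0,0,0,-1]]

```text
time: 13.15
tool_pos: [0.5097, -0.1641, 0.2623]
tcp_rot: [-2.527, -1.866, 0.0]
wrist_force: [-1.0, 0.2, -0.8]
width: 0.225
grip_force: 41.5
```

```bash
python3 look.py; python3 -c "
from h import *
s=read_state();print(s['torque'],s['wrist_force'])"
```

```text
13.15 [ 509.67 -164.13  262.32] -17.114931818550104 [-0.98  0.24 -0.8 ]
rim -8.26 lid -3.56
flat -15.37
[0.06121759 0.2635628  0.00909433] [-1.66687539  0.67321253 -1.5873872 ]
```

The torque shows the lid pressing sideways with about 1.7 N while the rim is not loaded yet. I'll ease 0.3 mm towards the rim.

jog_arm:
  increments:
    - [[0,-0.01,0,0,0,0,-1],[0,0,0,0,0,0,-1],[0,0,0,0,0,0,-1],[0,0,0,0,0,0,-1],[0,0,0,0,0,0,-1]]

```text
time: 13.62
tool_pos: [0.5096, -0.1641, 0.2625]
tcp_rot: [2.527, 1.866, 0.0]
wrist_force: [-0.8, 1.2, -1.3]
width: 0.23
grip_force: 41.5
```

```bash
cat > ft.py <<'E'
from h import *
np.set_printoptions(precision=3,suppress=True)
s=read_state();a=np.radians(-17.1);ex=np.array([np.cos(a),np.sin(a)]);t=s['torque']
print(s['time'],s['tool_pos']*1000,'Fx %.2f Fy %.2f Fz %.2f'%(s['wrist_force'][:2]@ex,s['wrist_force'][:2]@[-ex[1],ex[0]],s['wrist_force'][2]),'Ty %.3f Tx %.3f'%(t[:2]@[-ex[1],ex[0]],t[:2]@ex))
E
python3 ft.py
```

```text
13.6167 [ 509.555 -164.112  262.494] Fx -1.11 Fy 0.96 Fz -1.35 Ty 0.157 Tx -0.007
```

jog_arm:
  increments:
    - [[0,-0.01,0,0,0,0,-1],[0,0,0.03,0,0,0,-1],[0,0,0.02,0,0,0,-1],[0,0,0,0,0,0,-1],[0,0,0,0,0,0,-1]]

```text
time: 14.03
tool_pos: [0.5093, -0.164, 0.261]
tcp_rot: [2.527, 1.866, 0.0]
wrist_force: [-0.3, 0.1, -1.4]
width: 0.228
grip_force: 41.5
```

```bash
python3 ft.py
```

```text
14.0333 [ 509.289 -164.041  260.963] Fx -0.32 Fy 0.02 Fz -1.38 Ty 0.131 Tx -0.015
```

jog_arm:
  increments:
    - [[0,-0.01,0,0,0,0,-1],[0,0,0.03,0,0,0,-1],[0,0,0.02,0,0,0,-1],[0,0,0,0,0,0,-1],[0,0,0,0,0,0,-1]]

```text
time: 14.45
tool_pos: [0.5091, -0.164, 0.2595]
tcp_rot: [2.527, 1.866, 0.0]
wrist_force: [-0.0, -0.8, -2.2]
width: 0.23
grip_force: 41.5
```

```bash
python3 ft.py
```

```text
14.45 [ 509.072 -163.958  259.454] Fx 0.20 Fy -0.79 Fz -2.23 Ty -0.077 Tx -0.027
```

jog_arm:
  increments:
    - [[0,0,0.03,0,0,0,-1],[0,0,0.02,0,0,0,-1],[0,0,0,0,0,0,-1],[0,0,0,0,0,0,-1],[0,0,0,0,0,0,-1]]

```text
time: 14.87
tool_pos: [0.5091, -0.164, 0.2581]
tcp_rot: [2.527, 1.866, 0.0]
wrist_force: [-0.1, -1.4, 0.1]
width: 0.23
grip_force: 41.7
```

```bash
python3 ft.py
```

```text
14.8667 [ 509.082 -163.957  258.116] Fx 0.26 Fy -1.34 Fz 0.11 Ty 0.008 Tx -0.001
```

Rim contact is now made and the side load is balanced. Continuing down in small steps.

jog_arm:
  increments:
    - [[0,0,0.02,0,0,0,-1],[0,0,0.02,0,0,0,-1],[0,0,0,0,0,0,-1],[0,0,0,0,0,0,-1],[0,0,0,0,0,0,-1]]

```text
time: 15.28
tool_pos: [0.5091, -0.164, 0.257]
tcp_rot: [2.527, 1.866, 0.0]
wrist_force: [-1.5, 1.0, 2.8]
width: 0.23
grip_force: 42.0
```

```bash
python3 ft.py
```

```text
15.2833 [ 509.062 -163.978  256.977] Fx -1.77 Fy 0.54 Fz 2.80 Ty 0.104 Tx -0.002
```

jog_arm:
  increments:
    - [[0,0,0.02,0,0,0,-1],[0,0,0.02,0,0,0,-1],[0,0,0,0,0,0,-1],[0,0,0,0,0,0,-1],[0,0,0,0,0,0,-1]]

```text
time: 15.7
tool_pos: [0.5091, -0.164, 0.2558]
tcp_rot: [2.527, 1.866, 0.0]
wrist_force: [-1.0, 1.3, 2.8]
width: 0.228
grip_force: 42.2
```

```bash
python3 ft.py
```

```text
15.7 [ 509.063 -163.963  255.766] Fx -1.32 Fy 0.99 Fz 2.83 Ty 0.120 Tx -0.033
```

jog_arm:
  increments:
    - [[0,-0.005,0.02,0,0,0,-1],[0,0,0.02,0,0,0,-1],[0,0,0,0,0,0,-1],[0,0,0,0,0,0,-1],[0,0,0,0,0,0,-1]]

```text
time: 16.12
tool_pos: [0.509, -0.164, 0.2546]
tcp_rot: [2.527, 1.866, 0.001]
wrist_force: [-0.6, -0.3, 4.7]
width: 0.227
grip_force: 42.4
```

```bash
python3 ft.py
```

```text
16.1167 [ 509.005 -163.972  254.632] Fx -0.48 Fy -0.42 Fz 4.68 Ty 0.075 Tx 0.024
```

jog_arm:
  increments:
    - [[0,0,0.02,0,0,0,-1],[0,0,0.01,0,0,0,-1],[0,0,0,0,0,0,-1],[0,0,0,0,0,0,-1],[0,0,0,0,0,0,-1]]

```text
time: 16.53
tool_pos: [0.509, -0.164, 0.2539]
tcp_rot: [2.527, 1.866, 0.0]
wrist_force: [-1.0, 0.9, 5.6]
width: 0.223
grip_force: 42.4
```

```bash
python3 ft.py
```

```text
16.5333 [ 509.002 -163.976  253.866] Fx -1.28 Fy 0.58 Fz 5.57 Ty 0.154 Tx -0.023
```

jog_arm:
  increments:
    - [[0,0,0.02,0,0,0,-1],[0,0,0.02,0,0,0,-1],[0,0,0,0,0,0,-1],[0,0,0,0,0,0,-1],[0,0,0,0,0,0,-1]]

```text
time: 16.95
tool_pos: [0.509, -0.164, 0.2528]
tcp_rot: [2.527, 1.866, 0.001]
wrist_force: [-1.7, -0.1, 6.7]
width: 0.227
grip_force: 42.7
```

```bash
python3 ft.py
```

```text
16.95 [ 509.033 -163.961  252.844] Fx -1.58 Fy -0.56 Fz 6.72 Ty 0.216 Tx -0.020
```

jog_arm:
  increments:
    - [[0,0,0.02,0,0,0,-1],[0,0,0.01,0,0,0,-1],[0,0,0,0,0,0,-1],[0,0,0,0,0,0,-1],[0,0,0,0,0,0,-1]]

```text
time: 17.37
tool_pos: [0.509, -0.164, 0.2522]
tcp_rot: [2.527, 1.866, 0.001]
wrist_force: [-1.4, 0.8, 7.5]
width: 0.23
grip_force: 42.7
```

```bash
python3 ft.py
```

```text
17.3667 [ 509.03  -163.97   252.179] Fx -1.54 Fy 0.36 Fz 7.46 Ty 0.343 Tx -0.021
```

jog_arm:
  increments:
    - [[0,-0.007,0.02,0,0,0,-1],[0,0,0.02,0,0,0,-1],[0,0,0,0,0,0,-1],[0,0,0,0,0,0,-1],[0,0,0,0,0,0,-1]]

```text
time: 17.78
tool_pos: [0.509, -0.164, 0.2512]
tcp_rot: [2.527, 1.866, 0.001]
wrist_force: [-2.6, 0.5, 8.0]
width: 0.226
grip_force: 42.9
```

```bash
python3 ft.py
```

```text
17.7833 [ 508.959 -163.959  251.246] Fx -2.61 Fy -0.30 Fz 7.99 Ty 0.348 Tx -0.021
```

jog_arm:
  increments:
    - [[0,-0.015,0.01,0,0,0,-1],[0,0,0,0,0,0,-1],[0,0,0,0,0,0,-1],[0,0,0,0,0,0,-1],[0,0,0,0,0,0,-1]]

```text
time: 18.2
tool_pos: [0.5088, -0.1639, 0.2512]
tcp_rot: [2.526, 1.865, 0.002]
wrist_force: [-1.3, 0.1, 10.5]
width: 0.226
grip_force: 43.0
```

```bash
python3 ft.py
```

```text
18.2 [ 508.788 -163.918  251.204] Fx -1.25 Fy -0.28 Fz 10.46 Ty 0.324 Tx 0.015
```

The push is about 10 N and balanced, so I'll release.

jog_arm:
  increments:
    - [[0,0,0,0,0,0,-0.4],[0,0,0,0,0,0,0],[0,0,0,0,0,0,0.5],[0,0,0,0,0,0,1],[0,0,0,0,0,0,1]]

```text
time: 18.62
tool_pos: [0.5079, -0.1635, 0.2492]
tcp_rot: [-2.526, -1.866, 0.001]
wrist_force: [0.2, -1.0, -0.5]
width: 0.854
grip_force: 0.0
```

```bash
cat > chk.py <<'E'
from h import *
np.set_printoptions(precision=2,suppress=True)
im,d,P,s,p,M=grab('wrist');print(s['time'],s['tool_pos']*1000,s['width'],s['grip_force'],s['wrist_force'])
R=Ro.from_rotvec(s['tcp_rot']).as_matrix(); q=(P-s['tool_pos'])@R*1000
hsv=cv2.cvtColor(im,cv2.COLOR_BGR2HSV);o=(hsv[...,0]>5)&(hsv[...,0]<18)&(hsv[...,1]>190)&(P[...,2]>.13)&(P[...,2]<.25)&(abs(q[...,0])<40)&(abs(q[...,1])<25)
zt=np.percentile(P[o][:,2],90);t=o&(abs(P[...,2]-zt)<.003);print('handle top z %.1f'%(zt*1000),cv2.minAreaRect(q[t][:,:2].astype(np.float32)),len(q[t]))
E
python3 chk.py
```

```text
18.6167 [ 507.86 -163.55  249.17] 0.8535117341617902 0.0 [ 0.24 -0.99 -0.48]
handle top z 216.0 ((0.6106929779052734, -1.565755844116211), (19.587827682495117, 34.303932189941406), 89.9563980102539) 5009
```

jog_arm:
  increments:
    - [[0,0,0,0,0,0,1],[0,0,-0.3,0,0,0,1],[0,0,-0.5,0,0,0,1],[0,0,-0.7,0,0,0,1],[0,0,-0.7,0,0,0,1]]

```text
time: 19.08
tool_pos: [0.5078, -0.1636, 0.3167]
tcp_rot: [-2.526, -1.866, 0.001]
wrist_force: [-0.5, 0.2, -0.7]
width: 1.001
grip_force: 0.0
```

jog_arm:
  increments:
    - [[0,0,-0.7,0,0,0,1],[0,0,-0.5,0,0,0,1],[0,0,-0.3,0,0,0,1],[0,0,0,0,0,0,1],[0,0,0,0,0,0,1]]

```text
time: 19.5
tool_pos: [0.5083, -0.1637, 0.3613]
tcp_rot: [2.527, 1.866, 0.001]
wrist_force: [0.6, 0.3, 0.1]
width: 0.995
grip_force: 0.0
```

```bash
python3 chk.py
python3 - <<'E'
from h import *
np.set_printoptions(precision=1,suppress=True)
im,d,P,s,p,M=grab('side');c=[cv2.resize(im[215:345,295:425],(400,400),interpolation=cv2.INTER_CUBIC)]
a=np.radians(-17.1);ex=np.array([np.cos(a),np.sin(a)]);g=np.array([.5015,-.164]);ey=np.array([-ex[1],ex[0]])
x=(P[...,:2]-g)@ex*1000;y=(P[...,:2]-g)@ey*1000
for z0 in range(120,215,10):
    m=(abs(P[...,2]*1000-z0)<5)&(abs(x)<30)&(abs(y)<30)
    if m.sum()>3: print(z0,m.sum(),'x',np.percentile(x[m],[5,50,95]),'y',np.percentile(y[m],[5,50,95]))
im,*_=grab('scene');c.append(cv2.resize(im[130:270,200:340],(400,400),interpolation=cv2.INTER_CUBIC))
cv2.imwrite('pics/end.png',np.hstack(c))
E
```

```text
19.5 [ 508.26 -163.74  361.26] 0.9948377502946965 0.0 [0.58 0.31 0.06]
handle top z 216.2 ((0.5574378967285156, -2.406590461730957), (18.370986938476562, 33.63679122924805), 89.40933227539062) 1477
120 12 x [-8.   1.3  5.9] y [-12.1  -9.8  -1.2]
130 11 x [0.  3.5 8.5] y [-11.7 -10.3  -0.4]
140 17 x [-0.4  3.6  8.5] y [-14.1  -9.4  -0.7]
150 15 x [-0.3  3.3  8.9] y [-12.8 -10.3  -1.4]
160 15 x [-0.8  5.5 10.3] y [-13.1 -10.6  -3.8]
170 15 x [-2.8  5.1 14.3] y [-15.9 -13.5  -9.2]
180 30 x [-4.1  2.2 12.7] y [-17.8 -14.5   9.9]
190 32 x [-4.3  3.2 13.8] y [-17.5 -15.    9.9]
200 30 x [-4.3  4.3 13.4] y [-18.5 -15.6   9.4]
210 55 x [-4.4  4.6 13.6] y [-17.4 -13.2  13.7]
```

View pics/end.png

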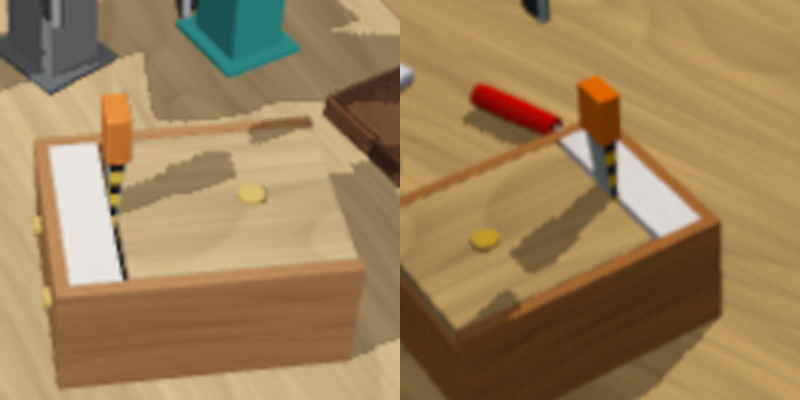

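The end picture shows the gauge standing upright in the gap: handle at (117,125) in the left crop and (598,110) in the right, tip about 35 mm down, fingers clear. As a check on the holding force, I'll compare the gap width now with the width before to get the lid's yield (12 N/mm).

Run:
```python
from gap import *
im,d,P,s,p,M=grab('wrist')
z=np.load('pics/w2.npz')
for n,I,MM in (('before',z['im'],z['M']),('now',im,M)):
    s2=dict(s)
    T=MM@np.linalg.inv(np.array(p['hand_eye']));s2['tool_pos']=T[:3,3];s2['tcp_rot']=Ro.from_matrix(T[:3,:3]).as_rotvec()
    o=gap(I,None,None,s2,p,MM,range(138,205,3));w=o[:,1,1]-o[:,0,1];print(n,w.mean(),np.median(w),w.std())
print(s['time'],s['wrist_force'])
```

```text
before 4.552385637022794 4.554172283440565 0.03705665822727251
now 5.403281304029886 5.325861851353188 0.2832699814438004
19.65 [ 0.08 -0.53  0.41]
```

The lid has yielded about 0.8 mm, which is about 9–10 N and within 4–16 N. Handing in.

```bash
python3 -c "
from workcell import bot
print(bot.finish_job())"
```

```text
the job is handed in; nothing more can be done
None
```

I pushed the orange gauge into the chest gap with about 10–11 N and let go; it stands upright about 35 mm deep, held by roughly 9–10 N judging from the lid's yield, and the job is handed in (the hand-in gave no verdict).

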